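# Roll the soup can along the checking lane to the green mark

### The arm

A 6-joint arm with a two-finger parallel gripper is mounted at the origin on the work surface. World frame = base frame: x ahead of the robot, y to its left, z up, the work surface at z = 0. Lengths are in m, angles in rad, forces in N, time in s.
With the tool pointing down it reaches from about 0.225 to 0.725 m from the base axis. Payload 3.1 kg.
Tool frame: the origin (TCP) lies at the very end of the fingers, on their centre line; the grasp point (between the pads) lies 19 mm behind it; z points along the fingers, y is the line along which they close (so a half turn about z gives the same grasp; the last joint's range is limited). The gripper opens to 85 mm and grips with 20 to 120 N. Pads are 22 mm wide; open, the fingers measure 114 mm over their backs; the gripper's body (76 mm by 85 mm) begins 54 mm behind the grasp point. The pads swing forward as they close: fully open they stand 13 mm farther back than shut.
Start: joints at [-1.468, 0.048, 0.099, 1.622, 0, 1.443], TCP at [0.12, -0.511, 0.231] pointing down, gripper open.
Joint ranges: [-2.91, 2.91], [-0.99, 1.94], [-1.21, 1.42], [-2.12, 2.29], [-1.49, 1.47], [-3.14, 3.14]. Speed limits (rad/s): [2.79, 2.79, 3.14, 3.14, 3.14, 3.14].

### API

Orientations are given as a 3x3 rotation matrix whose columns are the frame's x, y, z axes.
In Python, from plant import arm gives the robot as it stands.
- The arm moves only by the tool move_arm, never from a script. Its argument "increments" is a list of rows, each an object with "slide": the shift along the tool's x, y, z in cm, a list of three; "twist": the turn, a rotation vector about the tool's x, y, z in degrees, a list of three. A call has 1 to 8 rows; each row is the pose to reach, as a shift and turn from the pose commanded when the call began, along the tool's axes at that moment; what a row does not reach only later rows make up. A row lasts 1/12 s, in which the tool goes at most 41.7 mm and 7.16 degrees, less where a joint would pass 70% of its speed; a pose out of reach is approached as far as the arm can. A call with a gripper value outside its range is refused whole. "hand" is the opening, from -1 (shut) to 1 (fully open), set as the call begins (left out, the last holds). The fingers move at their own pace and stop on an object; "grip_force" is the grip in N (left out, the last holds). Time passes only in rows, so rows that repeat a pose let the fingers close. It gives the time, the measured TCP pose, the force, the opening and the grip force at its end, in the units of the state.
- arm.state(): the state, without advancing time (a new reading comes with each control period).
- arm.snapshot(name): name is "side" or "top" or "wrist"; returns a dict with "pixels" (400x640x3 uint8, red, green, blue), "range_z" (400x640 float32, m along the optical axis (not along the pixel's ray), 0 where there is no reading), "mtx" (3x3 intrinsics, pixels), "extrinsics" (4x4, takes a point from camera to world coordinates). Camera axes: x right, y down, z forward; pixel columns grow to the right and rows downward; lengths in m; the calibration is good to about 2 mm. The wrist camera is an equidistant fisheye: a pixel r from the principal point sees the ray r / f radians off the axis. A picture is of the moment at which its call begins.
- arm.job_done(): hands the job in; it is judged then, once.
The state is a dict: "clock": time; "joints": joint angles; "qd": joint speeds; "tau": joint torques, N m; "position": TCP position; "eef_rot": TCP orientation; "wrist_force": force on the tool from outside, world axes, zero at the start; "torque": the same for the moment, N m; "grip_width": finger opening in m; "grasp_force": force on a finger pad.
Only numpy, scipy, OpenCV 4.12 (cv2) and the standard library are available. Lean on these libraries where they do the work, as an engineer would, in place of code of your own. Each camera call takes 0.05 s, during which the arm holds its last target. There are 200 camera calls.

### The job

On the food pantry's sorting table a red soup can lies on its side in the white checking lane. Push it along with a fingertip on top of it so that it rolls, in one or several pushes, and stops with its middle over the green strip, where its date will be read. Do not push it from low on its side, pinch it, lift it or let it run into an end stop of the lane, leave the other groceries where they are, and finish with the hand clear.

Things in the scene. Friction and masses are not known exactly. Their poses are not given: they have to be found in the camera images.
- can: Full soup tin on its side: red label, pale band round the middle, steel ends; 66 mm diameter, 110 mm long, about 0.4 kg. Origin at its centre, 39 mm above the table (top at 72 mm). Its x axis is the cylinder's; y and z turn as it rolls. It rolls without slipping, slows by itself at about 0.4 m/s2 and stays. A fingertip pressed lightly on its top, not slipping, travels twice as far as the can.
- lane: Fixed checking lane: a white board 500 mm long (its y axis) with a 6 mm thick level floor, 126 mm clear between two pale wooden rails along its sides (rails 10 mm wide, tops 16 mm above the table) and a wooden stop across each end (26 mm high, inner faces at y = +240 and -240 mm). Origin at the centre of its underside, on the table; x points across the lane, y along it. The can lies across the lane and rolls along y, either way.
- marker: Fixed green marker on the lane: a painted strip on the lane floor, 30 mm wide along the lane and spanning it, with a green block 30 mm long and 12 mm thick outside each rail (tops 30 mm above the table), which stay visible while the can covers the strip. Origin at the strip's centre on the lane floor (6 mm above the table); axes parallel to the lane's. 140 to 240 mm along the lane from the can at the start, on either side of it.
- bean_can: Standing tin with a yellow label, 66 mm diameter, 110 mm tall; origin under its base. Beyond the lane; leave it alone.
- jar: Standing jar with a red cap, 70 mm diameter, 105 mm tall; origin under its base. Beyond the lane; leave it alone.
- fish_tin: Flat blue tin, 80 mm diameter, 35 mm tall, on the robot's side of the lane; origin under its base. Leave it alone.
- pasta_box: Blue carton lying flat, 200 x 90 x 35 mm, left of the lane; origin under its centre. Leave it alone.
- tape_roll: Cardboard-coloured ring, 90 mm diameter, 45 mm tall, in front of the robot; origin under its centre. Leave it alone.
- tea_carton: Yellow carton 70 x 130 x 75 mm tall, right of the lane; origin under its centre. Leave it alone.
There are look-alikes about, which are no part of the job. Leave any pink look-alike of the can alone.

How it is judged:
On the way, in this order (a step that is already met when the one before it is completed fails the run):
1. a finger presses on the top of the can (contact force between the fingers and can above 0.3 N and height (world z) of the grasp point above 0.068 m), for 0.02 s.
2. the can has rolled about half a turn (angle between can's own z axis and vertical above 2.6 rad and height (world z) of can below 0.045 m), for 0.02 s.
At the end, for the whole second after the job is handed in: The can lies at rest on the lane floor, across the lane, its axis within 15 mm of the middle of the green strip, and every other grocery stands within 20 mm of where it was (y of can in the frame of marker between -0.015 and 0.015 m and x of can in the frame of marker between -0.02 and 0.02 m and height (world z) of can below 0.045 m and angle between the x axis of can and the x axis of marker, either way round below 0.2 rad and linear speed of can below 0.01 m/s and angular speed of can below 0.3 rad/s and distance of each of bean_can, fish_tin, jar, pasta_box, tape_roll, tea_carton from where it was at the start of the episode below 0.02 m and angle between each of bean_can, fish_tin, jar, pasta_box, tape_roll, tea_carton's own z axis and vertical below 0.2 rad); the robot touches nothing.
It fails at once if the can is lifted off the lane (6 mm or more) (height (world z) of can above 0.045 m).
It fails at once if the can is touched low: pushed from its side or pinched, with the grasp point between the pads below the can's top (fingertips more than about 20 mm below the top) (contact force between the fingers and can above 0.3 N and height (world z) of the grasp point below 0.068 m).
It fails at once if the can runs up to an end stop (y of can in the frame of lane above 0.203 m or y of can in the frame of lane below -0.203 m).
It fails at once if another grocery is shifted by more than 20 mm or tipped (distance of any of bean_can, fish_tin, jar, pasta_box, tape_roll, tea_carton from where it was at the start of the episode above 0.02 m or angle between any of bean_can, fish_tin, jar, pasta_box, tape_roll, tea_carton's own z axis and vertical above 0.2 rad).
It also fails if it takes over 48 s, if anything falls off the work surface, if the arm or the gripper's body presses on something with over 40 N, if the wrist force passes 120 N, or if a joint passes its speed limit or range.

## Working session

There is one attempt and no reset: what is moved stays moved. The work goes in short steps, Python scripts to look and compute and a tool call to move; the robot and the scene stay as the last step left them, time stands still between calls to the robot, and variables do not carry over. Pictures are saved under pics/ and viewed, at most 10 in all, crops included, and the job is handed in when it is done.

Besides the shell and the picture viewer there is one more tool, called by a JSON object that holds its "method" and its "body". move_arm: Moves the arm, as the interface text tells. Its arguments: {"type":"object","properties":{"increments":{"type":"array"},"hand":{"type":"number"},"grip_force":{"type":"number"}},"required":["increments"]}

```bash
mkdir -p pics; python3 - <<'E'
from plant import arm
import cv2,numpy as np
for n in("top","side"):
    s=arm.snapshot(n); cv2.imwrite(f"pics/{n}0.png",s["pixels"][:,:,::-1]); np.savez(f"{n}0.npz",**s)
    print(n,s["mtx"],s["extrinsics"].round(3))
st=arm.state();print(st["clock"],st["position"],st["eef_rot"].round(3) if hasattr(st["eef_rot"],'round') else st["eef_rot"],st["grip_width"])
E
```

```text
top [[517.42618439   0.         315.66015962]
 [  0.         517.42618439 203.21172959]
 [  0.           0.           1.        ]] [[-0.015 -0.995  0.1    0.421]
 [-1.     0.014 -0.014  0.022]
 [ 0.013 -0.1   -0.995  1.474]
 [ 0.     0.     0.     1.   ]]
side [[430.7505556    0.         324.64718337]
 [  0.         430.7505556  202.01751629]
 [  0.           0.           1.        ]] [[-0.714 -0.456  0.532 -0.157]
 [-0.7    0.461 -0.545  0.716]
 [ 0.003 -0.761 -0.648  0.933]
 [ 0.     0.     0.     1.   ]]
0.1 [ 0.12004068 -0.51052136  0.23022826] [[ 0.973  0.229 -0.   ]
 [ 0.229 -0.973  0.002]
 [ 0.    -0.002 -1.   ]] 0.08504694423637836
```

View pics/top0.png

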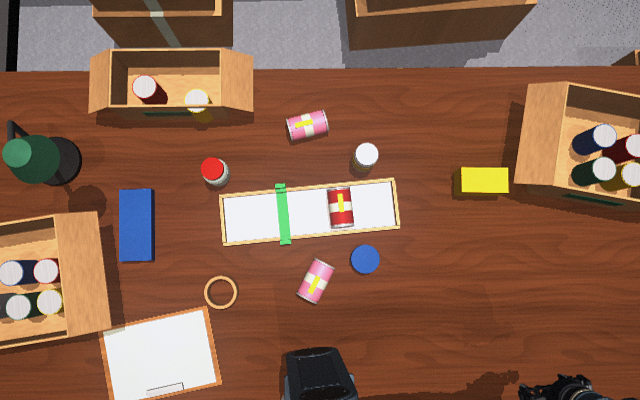

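View pics/side0.png

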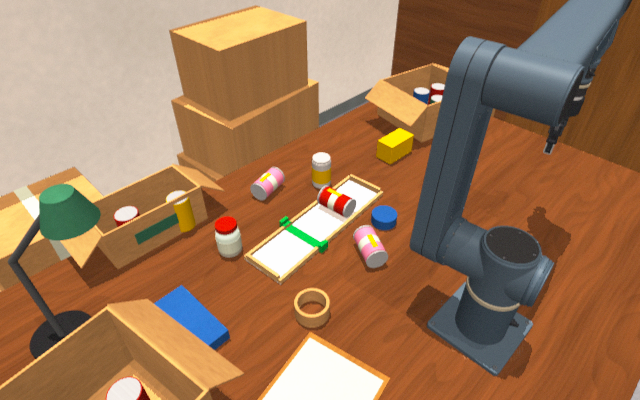

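The top view shows the red can at (341,207) and the green strip at (284,214), so the can rolls to +y (image left). The lane corners are near (220,197), (396,180), (400,227) and (223,245). A pink look-alike at (316,281) and the blue tin at (365,259) are on the robot's side. The side view agrees, with the can at (337,201) and the strip at (303,234).

```bash
cat > h.py <<'E'
import numpy as np,cv2
from plant import arm
def ray(s,uv,z):
    M=s["mtx"];E=s["extrinsics"];uv=np.atleast_2d(uv).astype(float)
    d=np.c_[(uv[:,0]-M[0,2])/M[0,0],(uv[:,1]-M[1,2])/M[1,1],np.ones(len(uv))]@E[:3,:3].T
    return E[:3,3]+d*((z-E[2,3])/d[:,2])[:,None]
def pts(s,m):
    v,u=np.nonzero(m);Z=s["range_z"][v,u];M=s["mtx"];E=s["extrinsics"]
    P=np.c_[(u-M[0,2])/M[0,0]*Z,(v-M[1,2])/M[1,1]*Z,Z]
    return (P@E[:3,:3].T+E[:3,3])[Z>0]
def mask(s,lo,hi):
    return cv2.inRange(cv2.cvtColor(s["pixels"],cv2.COLOR_RGB2HSV),lo,hi)>0
def big(m):
    n,l,st,c=cv2.connectedComponentsWithStats(m.astype(np.uint8)); i=1+np.argmax(st[1:,4]); return l==i
def roi(m,P):
    r=np.zeros_like(m);u0,u1,v0,v1=P;r[v0:v1,u0:u1]=1;return m&r
def measure(s):
    g=big(roi(mask(s,(45,120,60),(80,255,255)),(200,420,150,260)))
    u=pts(s,g); h=u[:,2]; G=u[h<.014]; B=u[h>.022]
    H=s["range_z"];al=pts(s,roi(H>0,(200,420,150,260)))
    w=roi(mask(s,(0,0,150),(179,60,255)),(205,415,165,255)); W=pts(s,big(w)); W=W[W[:,2]<.012]
    r=cv2.minAreaRect((W[:,:2]*1000).astype(np.float32))
    b=cv2.boxPoints(r); e=max((b[1]-b[0],b[2]-b[1]),key=np.linalg.norm); e=e/np.linalg.norm(e)
    if e[1]<0:e=-e
    x=np.array([e[1],-e[0]]); L=np.array(r[0])/1000
    a=al[al[:,2]>.035]; a=(a[:,:2]-L)
    k=(abs(a@x)<.07)&(abs(a@e)<.24); q=al[al[:,2]>.035][k]
    return dict(e=e,x=x,lane=L,size=r[1],G=G,B=B,can=q)
E
python3 - <<'E'
from h import *
s=dict(np.load("top0.npz"));m=measure(s);e,x,L=m["e"],m["x"],m["lane"]
print(e,x,L,m["size"])
f=lambda P:np.c_[(P[:,:2]-L)@x,(P[:,:2]-L)@e,P[:,2]]*1000
for n in("G","B","can"):
    F=f(m[n]);print(n,len(F),F.mean(0),F.min(0),F.max(0))
F=f(m["can"]);print("top",F[F[:,2]>F[:,2].max()-4].mean(0),np.median(m["can"],0))
for n,lo,hi in(("blue",(100,100,60),(130,255,255)),("pink",(150,60,100),(175,180,255))):
  mm=big(roi(mask(s,lo,hi),(290,400,235,310)));P=pts(s,mm);print(n,P.mean(0),f(P).min(0),f(P).max(0))
E
```

```text
[-0.08353962  0.9965044 ] [0.9965044  0.08353962] [ 0.55319183 -0.06955743] (127.08839416503906, 300.53192138671875)
G 404 [ -0.22846847 164.85549157   7.72824525] [-72.63608118 151.40743663  -4.29259879] [ 71.79422241 178.17582207  13.98067537]
B 95 [ -1.29541411 165.06388883  29.62274267] [-85.17730456 150.90349667  22.22023865] [ 84.56114043 179.19747703  36.65143349]
can 934 [-1.60841908  5.67530125 65.24907388] [-55.53491161 -28.55765762  35.11624828] [53.91230103 36.75517744 80.25821028]
top [ 5.88241189  4.94259232 77.75852953] [ 0.55114621 -0.0636277   0.06731185]
blue [ 0.40956623 -0.13194257  0.03605505] [-187.76886403  -92.67070112    3.39261602] [-109.50243266  -11.22586863   46.95131413]
pink [0.38949548 0.00768138 0.05727716] [-175.61884867   69.7643407    35.85856496] [-137.870523    109.44623101   74.48669586]
```

{"method": "move_arm", "body": {"increments": [{"slide":[3.3,-2.1,0],"twist":[0,0,0]},{"slide":[6.5,-4.2,0],"twist":[0,0,2]},{"slide":[9.8,-6.3,0],"twist":[0,0,4]},{"slide":[13,-8.4,0],"twist":[0,0,6]},{"slide":[16.3,-10.5,0],"twist":[0,0,8.4]},{"slide":[19.5,-12.6,0],"twist":[0,0,8.4]},{"slide":[22.8,-14.7,0],"twist":[0,0,8.4]},{"slide":[26,-16.8,0],"twist":[0,0,8.4]}], "hand": -1, "grip_force": 20}}

```text
clock: 0.77
position: [0.3356, -0.2863, 0.2309]
eef_rot: [[0.996, 0.084, -0.0], [0.084, -0.996, 0.0], [-0.0, -0.0, -1.0]]
wrist_force: [1.1, -0.7, -0.2]
grip_width: 0.0003
grasp_force: 0.0
```

{"method": "move_arm", "body": {"increments": [{"slide":[3,-2.5,1],"twist":[0,0,0]},{"slide":[6,-5,2],"twist":[0,0,0]},{"slide":[9,-7.5,3],"twist":[0,0,0]},{"slide":[12,-10,5],"twist":[0,0,0]},{"slide":[15,-12.5,7],"twist":[0,0,0]},{"slide":[18,-15,9],"twist":[0,0,0]},{"slide":[21,-17.4,11],"twist":[0,0,0]},{"slide":[23.4,-19.4,12],"twist":[0,0,0]}]}}

```text
clock: 1.43
position: [0.5513, -0.0732, 0.1087]
eef_rot: [[0.996, 0.084, -0.003], [0.084, -0.996, 0.0], [-0.003, -0.001, -1.0]]
wrist_force: [0.3, -1.0, -0.1]
grip_width: -0.0001
grasp_force: 0.0
```

```bash
python3 - <<'E'
from h import *
for n in("wrist","side"):
    s=arm.snapshot(n); p=s["pixels"][:,:,::-1]
    if n=="side": p=cv2.resize(p[140:300,220:440],None,fx=3,fy=3)
    cv2.imwrite(f"pics/{n}1.png",p)
st=arm.state();print(st["clock"],st["position"],st["wrist_force"])
E
```

```text
1.5333 [ 0.5516534  -0.07032288  0.10609455] [-0.41982892 -0.38022999  0.09852557]
```

View pics/side1.png

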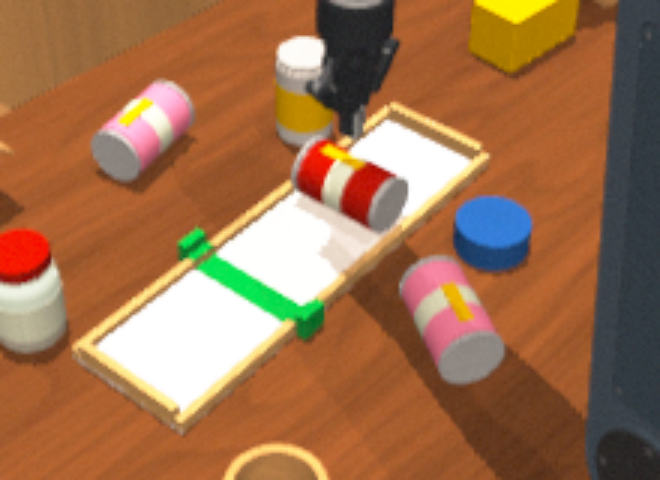

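View pics/wrist1.png

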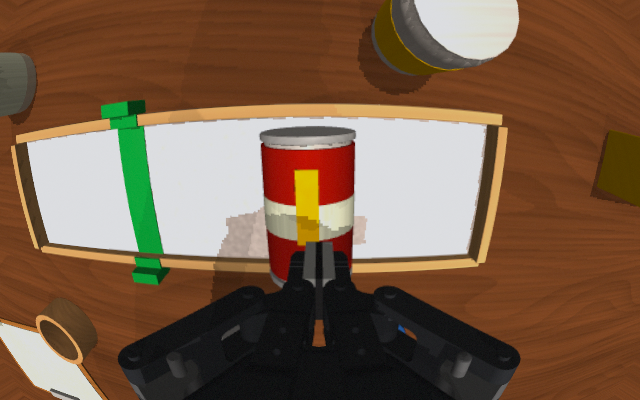

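The wrist view shows the shut fingertips at (318,255), just behind the can's centre line (column 308) and above its pale band, with the strip ahead at (140,190). I'll lower in small steps.

{"method": "move_arm", "body": {"increments": [{"slide":[0,0.4,1.2],"twist":[0,0,0]},{"slide":[0,0.4,2.4],"twist":[0,0,0]},{"slide":[0,0.4,3],"twist":[0,0,0]},{"slide":[0,0.4,3],"twist":[0,0,0]},{"slide":[0,0.4,3],"twist":[0,0,0]},{"slide":[0,0.4,3],"twist":[0,0,0]}]}}

```text
clock: 2.03
position: [0.5519, -0.08, 0.082]
eef_rot: [[0.997, 0.082, 0.001], [0.082, -0.997, -0.0], [0.001, 0.0, -1.0]]
wrist_force: [0.5, -0.2, 0.6]
grip_width: -0.0001
grasp_force: 0.0
```

{"method": "move_arm", "body": {"increments": [{"slide":[0,-0.6,0.5],"twist":[0,0,0]},{"slide":[0,-0.6,0.8],"twist":[0,0,0]},{"slide":[0,-0.6,1],"twist":[0,0,0]},{"slide":[0,-0.6,1],"twist":[0,0,0]},{"slide":[0,-0.6,1.1],"twist":[0,0,0]},{"slide":[0,-0.6,1.1],"twist":[0,0,0]}]}}

```text
clock: 2.53
position: [0.5517, -0.0734, 0.0719]
eef_rot: [[0.996, 0.084, 0.001], [0.084, -0.996, -0.001], [0.001, 0.001, -1.0]]
wrist_force: [-2.4, 0.3, 6.4]
grip_width: -0.0001
grasp_force: 3.4
```

{"method": "move_arm", "body": {"increments": [{"slide":[0,-0.7,0.1],"twist":[0,0,0]},{"slide":[0,-2,0.1],"twist":[0,0,0]},{"slide":[0,-3.5,0],"twist":[0,0,0]},{"slide":[0,-5,-1.5],"twist":[0,0,0]},{"slide":[0,-5,-3],"twist":[0,0,0]},{"slide":[0,-5,-3],"twist":[0,0,0]},{"slide":[0,-5,-3],"twist":[0,0,0]},{"slide":[0,-5,-3],"twist":[0,0,0]}]}}

```text
clock: 3.2
position: [0.547, -0.0234, 0.0995]
eef_rot: [[0.996, 0.084, -0.001], [0.084, -0.996, -0.0], [-0.001, -0.0, -1.0]]
wrist_force: [-0.2, 0.3, -0.8]
grip_width: -0.0
grasp_force: 0.0
```

```bash
cat > look.py <<'E'
from h import *
import sys
e=np.array([-0.08354,0.9965]);x=np.array([.9965,.08354]);L=np.array([.5532,-.06956])
s=arm.snapshot("wrist" if len(sys.argv)>2 else "side"); cv2.imwrite(f"pics/{sys.argv[1]}.png",s["pixels"][:,:,::-1])
m=roi(mask(s,(0,150,70),(6,255,255))|mask(s,(174,190,70),(179,255,255)),(200,420,130,300))
P=pts(s,m);F=np.c_[(P[:,:2]-L)@x,(P[:,:2]-L)@e,P[:,2]]*1000
F=F[(abs(F[:,0])<60)&(F[:,1]>-150)&(F[:,1]<330)&(F[:,2]>20)]
# fit circle radius 33 at z=39: least squares for centre e
from scipy.optimize import least_squares
r=least_squares(lambda q:np.hypot(F[:,1]-q[0]-q[2]*F[:,0],F[:,2]-q[1])-33,[np.median(F[:,1]),39,0],loss="soft_l1",f_scale=2)
st=arm.state();p=np.array(st["position"])
print(len(F),"can e,z,slope",r.x.round(3),"x",F[:,0].min().round(),F[:,0].max().round(),"tcp",((p[:2]-L)@x*1000).round(1),((p[:2]-L)@e*1000).round(1),p[2].round(4),"t",st["clock"],st["wrist_force"].round(1))
g=roi(mask(s,(45,120,60),(80,255,255)),(200,420,150,300));P=pts(s,g);G=np.c_[(P[:,:2]-L)@x,(P[:,:2]-L)@e,P[:,2]]*1000
G=G[G[:,2]<34];print("marker e",(G[:,1].min()+G[:,1].max())/2,np.median(G[G[:,2]<12,1]))
E
python3 look.py s2
```

```text
335 can e,z,slope [5.4273e+01 3.6484e+01 1.4000e-02] x -49.0 52.0 tcp -2.6 46.4 0.0991 t 3.25 [ 1.6  0.1 -0.1]
marker e 156.25512653666257 166.40932045690337
```

{"method": "move_arm", "body": {"increments": [{"slide":[0,0.1,1],"twist":[0,0,0]},{"slide":[0,0.1,1.8],"twist":[0,0,0]},{"slide":[0,0.1,1.8],"twist":[0,0,0]},{"slide":[0,0.1,1.8],"twist":[0,0,0]}]}}

```text
clock: 3.58
position: [0.5458, -0.0242, 0.0802]
eef_rot: [[0.996, 0.084, -0.004], [0.084, -0.996, 0.001], [-0.004, -0.001, -1.0]]
wrist_force: [-0.5, 0.5, -0.2]
grip_width: -0.0003
grasp_force: 0.0
```

```bash
python3 look.py s3; python3 - <<'E'
from h import *
for n in("top",):
    s=arm.snapshot(n);cv2.imwrite("pics/t3.png",s["pixels"][:,:,::-1])
E
sed -i 's/^s=arm.*/s=dict(np.load("side0.npz"))/' look.py && cp look.py look0.py && python3 look0.py a; sed -i 's/^s=dict.*/s=arm.snapshot("side"); cv2.imwrite(f"pics\/{sys.argv[1]}.png",s["pixels"][:,:,::-1])/' look.py
```

```text
361 can e,z,slope [6.9917e+01 3.6665e+01 2.1000e-02] x -48.0 50.0 tcp -2.9 45.7 0.0811 t 3.6333 [ 0.5 -0.1 -0.2]
marker e 157.36785775677697 166.8070488800826
314 can e,z,slope [4.4490e+00 3.7059e+01 1.5000e-02] x -48.0 50.0 tcp -2.4 45.6 0.0817 t 3.6833 [ 0.4 -0.4 -0.3]
marker e 156.02865025188552 165.79976227534894
```

View pics/s3.png

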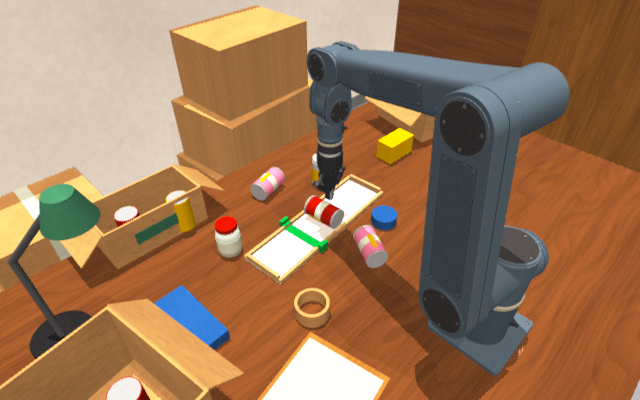

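The side view shows the can at (323,212), rolled part way towards the strip at (303,234). I'll move up behind its top for the next push.

{"method": "move_arm", "body": {"increments": [{"slide":[0,-1.2,0],"twist":[0,0,0]},{"slide":[0,-1.5,0],"twist":[0,0,0]},{"slide":[0,-1.5,0],"twist":[0,0,0]}]}}

```text
clock: 3.93
position: [0.5462, -0.008, 0.0828]
eef_rot: [[0.996, 0.086, 0.001], [0.086, -0.996, 0.0], [0.001, -0.0, -1.0]]
wrist_force: [0.4, 0.6, -0.0]
grip_width: -0.0
grasp_force: 0.0
```

```bash
python3 look.py s4
```

```text
370 can e,z,slope [7.3155e+01 3.6836e+01 1.3000e-02] x -49.0 51.0 tcp -1.8 61.4 0.0827 t 3.9833 [ 0.1 -0.1 -0.4]
marker e 156.98502153739398 166.25783319516717
```

{"method": "move_arm", "body": {"increments": [{"slide":[0,-0.3,0.5],"twist":[0,0,0]},{"slide":[0,-0.3,0.8],"twist":[0,0,0]},{"slide":[0,-0.3,1],"twist":[0,0,0]},{"slide":[0,-0.3,1],"twist":[0,0,0]},{"slide":[0,-0.3,1.1],"twist":[0,0,0]},{"slide":[0,-0.3,1.1],"twist":[0,0,0]}]}}

```text
clock: 4.48
position: [0.5458, -0.0066, 0.0719]
eef_rot: [[0.996, 0.084, 0.0], [0.084, -0.996, -0.0], [0.0, 0.0, -1.0]]
wrist_force: [-1.2, -0.6, 3.9]
grip_width: -0.0001
grasp_force: 1.8
```

{"method": "move_arm", "body": {"increments": [{"slide":[0,-0.7,0.1],"twist":[0,0,0]},{"slide":[0,-2,0.1],"twist":[0,0,0]},{"slide":[0,-3.4,0],"twist":[0,0,0]},{"slide":[0,-5,-1.5],"twist":[0,0,0]},{"slide":[0,-5,-3],"twist":[0,0,0]},{"slide":[0,-5,-3],"twist":[0,0,0]},{"slide":[0,-5,-3],"twist":[0,0,0]},{"slide":[0,-5,-3],"twist":[0,0,0]}]}}

```text
clock: 5.15
position: [0.5414, 0.0433, 0.1004]
eef_rot: [[0.996, 0.084, -0.001], [0.084, -0.996, -0.0], [-0.001, 0.0, -1.0]]
wrist_force: [-0.1, 0.6, -0.0]
grip_width: 0.0003
grasp_force: 0.0
```

{"method": "move_arm", "body": {"increments": [{"slide":[0,-1,0],"twist":[0,0,0]},{"slide":[0,-1,0],"twist":[0,0,0]},{"slide":[0,-1,0],"twist":[0,0,0]},{"slide":[0,-1,0],"twist":[0,0,0]},{"slide":[0,-1,0],"twist":[0,0,0]},{"slide":[0,-1,0],"twist":[0,0,0]}]}}

```text
clock: 5.65
position: [0.5407, 0.0534, 0.1012]
eef_rot: [[0.996, 0.084, -0.0], [0.084, -0.996, -0.0], [-0.0, 0.0, -1.0]]
wrist_force: [0.3, 0.3, -0.5]
grip_width: 0.0001
grasp_force: 0.0
```

```bash
python3 look.py s5;python3 look.py s6
```

```text
357 can e,z,slope [1.32602e+02 3.65400e+01 1.40000e-02] x -47.0 52.0 tcp -2.1 123.5 0.1012 t 5.7 [ 0.6 -0.4 -0.3]
marker e 156.05519390702807 166.1205120406989
359 can e,z,slope [1.32958e+02 3.67930e+01 2.20000e-02] x -48.0 50.0 tcp -2.1 123.5 0.1013 t 5.75 [-0.   0.3  0.2]
marker e 157.4279809073536 165.89779579178983
```

{"method": "move_arm", "body": {"increments": [{"slide":[0,0.1,1],"twist":[0,0,0]},{"slide":[0,0.1,2],"twist":[0,0,0]},{"slide":[0,0.1,2.5],"twist":[0,0,0]},{"slide":[0,0.1,2.8],"twist":[0,0,0]},{"slide":[0,0.1,2.9],"twist":[0,0,0]},{"slide":[0,0.1,2.9],"twist":[0,0,0]},{"slide":[0,0.1,2.9],"twist":[0,0,0]}]}}

```text
clock: 6.33
position: [0.5409, 0.0525, 0.072]
eef_rot: [[0.996, 0.084, 0.0], [0.084, -0.996, 0.0], [0.0, -0.0, -1.0]]
wrist_force: [0.5, 0.1, 0.3]
grip_width: -0.0001
grasp_force: 0.0
```

Barely touching, so I'll press 1.5 mm deeper during the push.

{"method": "move_arm", "body": {"increments": [{"slide":[0,0,0.15],"twist":[0,0,0]},{"slide":[0,-0.6,0.2],"twist":[0,0,0]},{"slide":[0,-1.7,0.2],"twist":[0,0,0]},{"slide":[0,-2.8,0.1],"twist":[0,0,0]},{"slide":[0,-4,-1.5],"twist":[0,0,0]},{"slide":[0,-4,-3],"twist":[0,0,0]},{"slide":[0,-4,-3],"twist":[0,0,0]},{"slide":[0,-4,-3],"twist":[0,0,0]}]}}

```text
clock: 7.0
position: [0.5386, 0.0926, 0.103]
eef_rot: [[0.996, 0.085, 0.003], [0.085, -0.996, 0.0], [0.003, 0.0, -1.0]]
wrist_force: [-0.5, -0.2, 0.3]
grip_width: -0.0
grasp_force: 0.0
```

{"method": "move_arm", "body": {"increments": [{"slide":[0,0,-1],"twist":[0,0,0]},{"slide":[0,0,-1],"twist":[0,0,0]},{"slide":[0,0,-1],"twist":[0,0,0]},{"slide":[0,0,-1],"twist":[0,0,0]},{"slide":[0,0,-1],"twist":[0,0,0]}]}}

```text
clock: 7.42
position: [0.5372, 0.0922, 0.1117]
eef_rot: [[0.996, 0.084, -0.001], [0.084, -0.996, -0.0], [-0.001, -0.0, -1.0]]
wrist_force: [-0.3, 0.0, -0.9]
grip_width: 0.0
grasp_force: 0.0
```

```bash
python3 look.py s7;python3 look.py s8
```

```text
400 can e,z,slope [1.7190e+02 3.6829e+01 1.9000e-02] x -50.0 49.0 tcp -2.5 162.5 0.1117 t 7.4667 [ 0.6 -0.2 -0.4]
marker e 163.36250490836258 168.7315364381153
401 can e,z,slope [1.72093e+02 3.67690e+01 1.80000e-02] x -50.0 51.0 tcp -2.4 162.5 0.1118 t 7.5167 [-0.2 -0.6 -0.3]
marker e 161.46288465715568 170.84842351794447
```

The can is about 7 mm past the strip's middle. I'll lift clear and check from the top.

{"method": "move_arm", "body": {"increments": [{"slide":[-2,3,-3],"twist":[0,0,0]},{"slide":[-4,6,-6],"twist":[0,0,0]},{"slide":[-6,8,-9],"twist":[0,0,0]},{"slide":[-9,10,-10],"twist":[0,0,0]},{"slide":[-12,12,-10],"twist":[0,0,0]},{"slide":[-14,14,-10],"twist":[0,0,0]},{"slide":[-14,14,-10],"twist":[0,0,0]}]}}

```text
clock: 8.1
position: [0.4073, -0.0618, 0.2133]
eef_rot: [[0.997, 0.079, 0.0], [0.079, -0.997, -0.003], [0.0, 0.003, -1.0]]
wrist_force: [0.0, 1.2, 0.4]
grip_width: 0.0003
grasp_force: 0.0
```

```bash
sed 's/snapshot("side")/snapshot("top")/; s/,130,300)/,150,260)/' look.py > lookt.py; python3 lookt.py t9; python3 look.py s9; python3 - <<'E'
import cv2
a=cv2.imread("pics/t9.png")[150:270,200:420];cv2.imwrite("pics/t9c.png",cv2.resize(a,None,fx=3.5,fy=3.5))
E
```

```text
460 can e,z,slope [1.71156e+02 3.92860e+01 1.40000e-02] x -48.0 44.0 tcp -143.1 21.2 0.2129 t 8.15 [ 1.2  0.1 -1.4]
marker e 165.33263875972503 165.8969987627841
394 can e,z,slope [1.71744e+02 3.68720e+01 8.00000e-03] x -51.0 49.0 tcp -142.3 22.0 0.2125 t 8.2 [ 0.9  0.5 -0.3]
marker e 161.3017536982244 170.5097140678133
```

View pics/t9c.png

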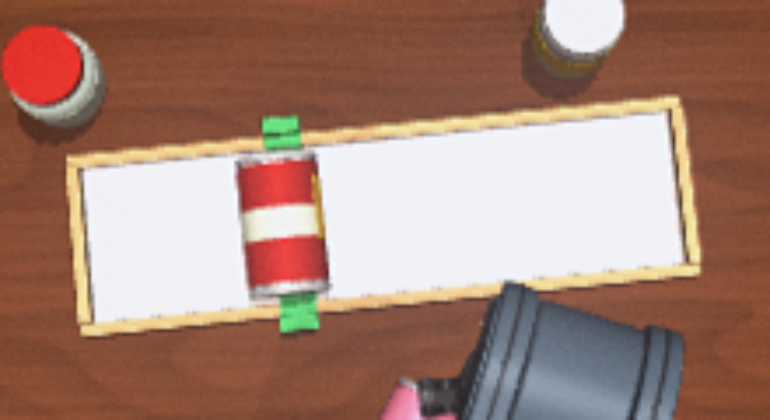

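The top view shows the can at (283,224) in the crop, across the lane, with the green blocks showing beyond both its ends at (281,132) and (299,312). Both cameras put it about 6 mm past the strip's middle, inside the 15 mm limit, and the hand is clear. I'll hand it in.

```bash
python3 -c "
from plant import arm
print(arm.job_done())"
```

```text
the job is handed in; nothing more can be done
None
```

I rolled the can onto the green strip in three fingertip pushes and handed the job in; by both cameras it rests about 6 mm past the strip's middle (limit 15 mm), with the hand clear, but no verdict was returned.

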